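# Shut the module charging case without a knock

### The arm

A 6-joint arm with a two-finger parallel gripper is mounted at the origin on the work surface. World frame = base frame: x ahead of the robot, y to its left, z up, the work surface at z = 0. Lengths are in mm, angles in rad, forces in N, time in s.
With the tool pointing down it reaches from about 250 to 775 mm from the base axis. Payload 8.9 kg.
Tool frame: the origin (TCP) lies at the very end of the fingers, on their centre line; the grasp point (between the pads) lies 19 mm behind it; z points along the fingers, y is the direction in which the jaws open and shut (so a half turn about z gives the same grasp; the last joint's range is limited). The gripper opens to 85 mm and grips with 20 to 120 N. Pads are 22 mm wide; open, the fingers measure 114 mm over their backs; the gripper's body (76 mm by 85 mm) begins 54 mm behind the grasp point. The pads swing forward as they close: fully open they stand 13 mm farther back than shut.
Start: joints at [-1.248, 0.291, -0.153, 1.127, 0, 1.431], TCP at [233.92, -470.005, 206.105] pointing down, gripper open.
Joint ranges: [-2.52, 2.52], [-0.91, 1.74], [-1.3, 1.37], [-1.96, 2.02], [-1.52, 1.47], [-3.14, 3.14]. Speed limits (rad/s): [2.22, 2.22, 2.79, 3.14, 3.14, 3.14].

### API

Orientations are given as a unit quaternion [x, y, z, w].
In Python, from plant import manip, read_camera, job, look_for, tip_of gives the robot as it stands.
- The arm moves only by the tool carry_out, never from a script. Its argument "steps" is a list of rows, each an object of numbers: "tx", "ty", "tz": the shift along the tool's x, y, z in cm; "roll": the turn about the tool's z in rad. In form: [{"tx": .., "ty": .., "tz": .., "roll": ..}, ...]. A call has 1 to 20 rows; each row shifts and turns the pose as measured when the row begins, along the tool's axes as they then stand; what a row does not reach is not made up. A row lasts 1/12 s, in which the tool goes at most 41.7 mm and 7.16 degrees, less where a joint would pass 70% of its speed; a pose out of reach is approached as far as the arm can. A call with a gripper value outside its range is refused whole. "grip" is the opening in per cent of the stroke, from 0 (shut) to 100 (fully open), set as the call begins (left out, the last holds). The fingers move at their own pace and stop on an object; "force" is the grip in N (left out, the last holds). Time passes only in rows, so rows that do not move let the fingers close. It gives the time, the measured TCP pose, the force and the opening at its end, in the units of the state.
- manip.get_state(): the state, without advancing time (a new reading comes with each control period).
- read_camera(name): name is "scene" or "top" or "wrist"; returns a dict with "color" (420x560x3 uint8, red, green, blue), "range_z" (420x560 float32, mm along the optical axis (not along the pixel's ray), 0 where there is no reading), "intrinsics" (3x3 intrinsics, pixels), "k1" (the pictures are not rectified: a ray, as slopes to the right and down, at radius r is drawn at 1 + k1 r^2 times it, then the intrinsics apply), "R" (3x3) and "t" (3): a world point X has camera coordinates R X + t. Camera axes: x right, y down, z forward; pixel columns grow to the right and rows downward; lengths in mm; the calibration is good to about 2 mm. A picture is of the moment at which its call begins.
- job.finish_job(): hands the job in, once; it reports no verdict.
Trained networks look in the newest picture that a camera, given by its name, has taken for a name from the list of things; names that differ only in an ending like _2 or _b are one class to them, and where a whole thing is asked for, a point or a joint stands for the part that bears it (a point fixed in the world has none). Each returns a list of dicts, best first, with "p" (0 to 1); they miss things now and then, are a little off and sometimes report something else, mostly with a low value. They report only what shows in the picture. A call takes as long as a camera call.
- look_for(camera, target): "box" ([left, top, right, bottom] in pixels, round what is visible of it).
- tip_of(camera, target): "xy" ([column, row] in pixels: a listed point, or the origin of a listed thing).
The state is a dict: "t": time; "joint_pos": joint angles; "joint_vel": joint speeds; "joint_torque": joint torques, N m; "ee_pos": TCP position; "tool_rot": TCP orientation; "ft_force": force on the tool from outside, world axes, zero at the start; "ft_torque": the same for the moment, N m; "grip_width": opening from 0.0 (shut) to 1.0 (fully open).
Only numpy, scipy, OpenCV 4.12 (cv2) and the standard library are available. Lean on these libraries where they do the work, as an engineer would, in place of code of your own. Each camera call takes 0.05 s, during which the arm holds its last target. There are 200 camera calls.

### The job

Shut the cover of the charging case without grasping anything: with a finger, tip the standing cover forward past upright so that it falls by itself, then get the outside of the fingers underneath it, catch it on its way down, and lower it slowly until it is fully shut, with no knock at the end. Then take the fingers away, and leave everything else on the counter where it is.

Things in the scene. Friction and masses are not known exactly. Their poses are not given: they have to be found in the camera images.
- case: grey open-topped charging case fixed to the table, 120 mm deep (its x), 200 mm wide (its y), 125 mm high with its black base; four timing modules sit inside, below the rim. Origin: centre of its underside. Its x axis points level from the open front to the hinge at the back, z up
- hinge (a point): middle of the hinge line, at the back edge of the case rim (60 mm behind the case centre, 125 mm above the table); axes as the case. It does not move
- cover (a joint): angle of the cover, rad: 0 shut (level), 1.571 upright, 1.85 leaning back on its stop. The cover weighs 0.3 to 0.45 kg and turns on a viscous damper with no spring: behind upright it sinks back to the stop, in front of upright it falls shut by itself, slowly at first and faster as it nears level (about 5 to 7 s from 1.45 rad, arriving at 0.35 to 0.6 rad/s if nobody catches it). It stops almost at once whenever a finger stops it
- cover_plate: plain flat aluminium cover, 200 mm wide, 6 mm thick, reaching 150 mm from the hinge; shut, its underside lies on the case rim and its front lip overhangs the case front by 30 mm, so that fingers fit under the lip. Origin: on the hinge line, level with the underside; its x axis points along the plate from the lip to the hinge, z out of its outer (upper) face
- cover_lip (a point): middle of the cover's free front edge, half-way through its thickness, 150 mm from the hinge; axes as the cover plate
- mug: white mug, 76 mm across, 90 mm high, beside the case; origin: centre of its underside. To be left alone
- paper_roll: upright roll of till paper, 58 mm across, 80 mm high, beside the case; origin: centre of its underside. To be left alone
- spare_module: grey timing module, 75 x 32 x 29 mm, lying in front of the case to one side; origin: centre of its underside. To be left alone
- screwdriver: screwdriver lying in front of the case to one side; origin: on its underside. To be left alone
- spray: white bottle, 60 mm across, 190 mm high, far right of the table; origin: centre of its underside. To be left alone
- radio: black hand radio standing upright, 35 x 58 x 115 mm plus a 60 mm aerial, far left of the table; origin: centre of its underside. To be left alone
- tape: roll of amber tape lying flat, 96 mm across, 25 mm high, near right of the table; origin: centre of its underside. To be left alone

How it is judged (in metres and radians):
On the way, in this order (a step that is already met when the one before it is completed fails the run):
1. the cover is past upright and falling by itself, no finger on it (between 1.5 and 0.3 rad, for 0.1 s) (value of joint cover between 0.3 and 1.5 rad and velocity of joint cover below -0.02 rad/s and contact force between the fingers and cover_plate below 0.05 N), for 0.1 s.
2. the fingers have caught it: they carry it, still at least 0.1 rad open, slower than 0.25 rad/s, for 0.15 s (value of joint cover between 0.1 and 1.3 rad and velocity of joint cover above -0.25 rad/s and contact force between the fingers and cover_plate above 0.3 N), for 0.15 s.
At the end, for the whole second after the job is handed in: the cover is shut (within 0.03 rad, 4.5 mm at the lip) and still, and every loose thing is within 20 mm of where it began (value of joint cover below 0.03 rad and velocity of joint cover between -0.05 and 0.05 rad/s and distance of each of mug, paper_roll, spare_module, screwdriver, spray, radio, tape from where it was at the start of the episode below 0.02 m); the robot touches nothing.
It fails at once if the cover comes down faster than 0.25 rad/s (about 38 mm/s at the lip) while it is between 0.2 and 0.04 rad (30 to 6 mm at the lip) from shut (value of joint cover between 0.04 and 0.2 rad and velocity of joint cover below -0.25 rad/s).
It fails at once if the cover is flung back up (opens faster than 0.6 rad/s after it has tipped past 1.4 rad) (value of joint cover below 1.4 rad and velocity of joint cover above 0.6 rad/s).
It fails at once if the cover is pressed or squeezed with more than 25 N (contact force between the fingers and cover_plate above 25 N).
It fails at once if a loose thing on the counter is pushed or carried more than 20 mm (distance of any of mug, paper_roll, spare_module, screwdriver, spray, radio, tape from where it was at the start of the episode above 0.02 m).
It also fails if it takes over 61 s, if anything falls off the work surface, if the arm or the gripper's body presses on something with over 40 N, if the wrist force passes 120 N, or if a joint passes its speed limit or range.

## Working session

There is one attempt and no reset: what is moved stays moved. The work goes in short steps, Python scripts to look and compute and a tool call to move; the robot and the scene stay as the last step left them, time stands still between calls to the robot, and variables do not carry over. Pictures are saved under pics/ and viewed, about 8 in all and at most 12, crops included, and the job is handed in when it is done.

Besides the shell and the picture viewer there is one more tool, called after "Call:" as name(argument=value, ...) on one line, values as JSON. carry_out: Moves the arm, as the interface text tells. Its arguments: {"type":"object","properties":{"steps":{"type":"array"},"grip":{"type":"number"},"force":{"type":"number"}},"required":["steps"]}

```bash
ls; mkdir -p pics
cat > h.py <<'E'
import numpy as np, cv2
from plant import manip, read_camera, job, look_for, tip_of
def cloud(c):
    K=np.array(c['intrinsics']);h,w=c['range_z'].shape
    v,u=np.mgrid[0:h,0:w].astype(float)
    d=np.array([c['k1'],0,0,0.,0.])
    p=cv2.undistortPoints(np.stack([u.ravel(),v.ravel()],1).reshape(-1,1,2),K,d).reshape(h,w,2)
    z=c['range_z'].astype(float)
    X=np.dstack([p[...,0]*z,p[...,1]*z,z])
    W=(X-np.array(c['t']))@np.array(c['R'])
    W[z==0]=np.nan
    return W
def save(c,n): cv2.imwrite('pics/'+n,c['color'][...,::-1])
E
python3 - <<'E'
from h import *
s=manip.get_state();print(s['t'],s['ee_pos'],s['tool_rot'],s['grip_width'])
for n in ['scene','top']:
    c=read_camera(n);save(c,n+'0.png');W=cloud(c)
    np.save(n+'W.npy',W)
    for t in ['case','cover_plate','cover_lip','hinge','mug','paper_roll','spare_module','screwdriver','spray','radio','tape']:
        try:
            b=look_for(n,t)[:1] if t!='hinge' else []; q=tip_of(n,t)[:1]
            u,v=np.round(q[0]['xy']).astype(int) if q else (0,0)
            print(n,t,[ (np.round(x['box']).tolist(),round(x['p'],2)) for x in b],[(np.round(x['xy']).tolist(),round(x['p'],2)) for x in q],np.round(W[v,u]))
        except Exception as e: print(t,e)
print(manip.get_state()['t'])
E
```

```text
pics
0.0 [ 233.78460943 -469.53214569  205.53599802] [ 9.73458932e-01  2.28860813e-01 -4.75622517e-05 -6.58916697e-04] 0.9967328467789925
scene case [([221.0, 169.0, 309.0, 256.0], 0.71)] [([269.0, 232.0], 0.84)] [604. 115. 126.]
scene cover_plate [] [([252.0, 211.0], 0.68)] [620.  32. 142.]
scene cover_lip [([221.0, 167.0, 274.0, 231.0], 0.64)] [([238.0, 186.0], 0.6)] [656.  33. 266.]
scene hinge [] [([255.0, 211.0], 0.92)] [626.  71. 186.]
scene mug [([296.0, 243.0, 335.0, 279.0], 0.68)] [([311.0, 268.0], 0.75)] [530. 241.  57.]
scene paper_roll [([226.0, 178.0, 240.0, 209.0], 0.55)] [([236.0, 198.0], 0.79)] [ 614. -126.   46.]
scene spare_module [([279.0, 181.0, 294.0, 192.0], 0.7)] [([282.0, 189.0], 0.44)] [ 442. -113.   23.]
scene screwdriver [([309.0, 223.0, 360.0, 249.0], 0.79)] [([334.0, 238.0], 0.84)] [391. 154.  16.]
scene spray [([196.0, 118.0, 216.0, 164.0], 0.92)] [([208.0, 158.0], 0.86)] [ 622. -392.   23.]
scene radio [([307.0, 325.0, 335.0, 365.0], 0.96)] [([317.0, 355.0], 0.57)] [643. 470.  45.]
scene tape [([254.0, 142.0, 278.0, 162.0], 0.85)] [([309.0, 265.0], 0.19
[... 321 characters left out ...]
.0, 163.0], 0.67)] [609.  25. 129.]
top mug [([176.0, 190.0, 216.0, 222.0], 0.86)] [([202.0, 207.0], 0.75)] [507. 206.   4.]
top paper_roll [([315.0, 157.0, 337.0, 182.0], 0.81)] [([325.0, 172.0], 0.88)] [ 590. -141.   81.]
top spare_module [([310.0, 221.0, 332.0, 249.0], 0.59)] [([318.0, 232.0], 0.88)] [ 427. -123.   27.]
top screwdriver [([196.0, 232.0, 254.0, 270.0], 0.86)] [([224.0, 249.0], 0.78)] [386. 143.  26.]
top spray [([407.0, 149.0, 452.0, 176.0], 0.84)] [([417.0, 166.0], 0.6)] [ 602. -397.   74.]
top radio [([80.0, 154.0, 129.0, 175.0], 0.9)] [([113.0, 167.0], 0.72)] [613. 429.  92.]
top tape [([381.0, 224.0, 414.0, 257.0], 0.63)] [([396.0, 239.0], 0.71)] [ 402. -353.   -3.]
2.2
```

Run:
```python
from h import *
a=cv2.imread('pics/scene0.png');b=cv2.imread('pics/top0.png')
cv2.imwrite('pics/m.png',np.hstack([cv2.resize(a[100:380,180:400],(400,509)),cv2.resize(b[100:300,170:350],(400,444),).__class__ and cv2.copyMakeBorder(cv2.resize(b[100:300,170:350],(400,444)),0,65,0,0,cv2.BORDER_CONSTANT)]))
W=np.load('topW.npy');P=W.reshape(-1,3);S=np.load('sceneW.npy').reshape(-1,3)
for nm,P in(('top',P),('scene',S)):
    for lo,hi in((150,175),(175,200),(200,225),(225,250),(250,290)):
        m=(P[:,2]>lo)&(P[:,2]<hi)&(P[:,0]>480)&(P[:,0]<750)&(abs(P[:,1])<170)
        Q=P[m]
        if len(Q)>5:
            k=np.polyfit(Q[:,1],Q[:,0],1); print(nm,lo,len(Q),k.round(3),Q[:,1].min().round(),Q[:,1].max().round(),Q[:,2].mean().round(),Q[:,2].max().round())
P=W.reshape(-1,3);m=(P[:,2]>112)&(P[:,2]<138)&(P[:,0]>440)&(P[:,0]<680)&(abs(P[:,1])<170)
r=cv2.minAreaRect(P[m][:,:2].astype(np.float32));print(r,cv2.boxPoints(r).round())
```

```text
top 150 363 [-1.7700e-01  6.2357e+02] -67.0 129.0 163.0 175.0
top 175 387 [-1.76000e-01  6.30785e+02] -66.0 131.0 188.0 200.0
top 200 418 [-1.79000e-01  6.38122e+02] -64.0 132.0 212.0 225.0
top 225 453 [-1.80000e-01  6.45532e+02] -64.0 132.0 238.0 250.0
top 250 565 [-1.78000e-01  6.53709e+02] -63.0 134.0 263.0 275.0
scene 150 83 [-1.93000e-01  6.32502e+02] -62.0 133.0 163.0 175.0
scene 175 89 [-1.9100e-01  6.3992e+02] -61.0 135.0 188.0 200.0
scene 200 95 [-1.85000e-01  6.46793e+02] -61.0 137.0 212.0 225.0
scene 225 112 [-1.87000e-01  6.54238e+02] -60.0 137.0 238.0 250.0
scene 250 191 [-1.80000e-01  6.59277e+02] -60.0 139.0 264.0 272.0
((552.7494506835938, 18.75676727294922), (129.0794677734375, 200.00233459472656), 10.150516510009766) [[472. 106.]
 [507. -91.]
 [634. -68.]
 [599. 129.]]
```

View pics/m.png

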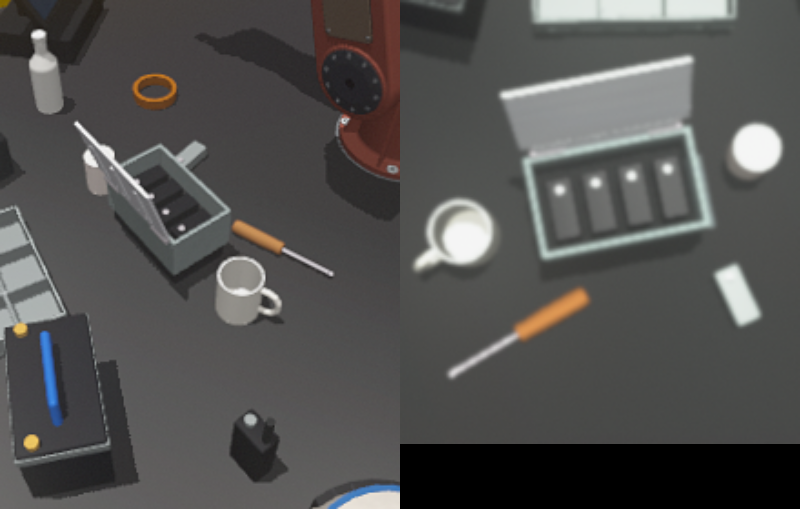

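The pictures show the cover leaning back, the mug to the left of the case, the roll to the right, and the front clear in the middle. The tool only gets translations and roll. I'll raise it, close the fingers and align it with the case first.

Call:
carry_out(steps=[{"tz":-2,"roll":-0.118},{"tz":-2,"roll":-0.118},{"tz":-2,"roll":-0.118},{"tz":-2,"roll":-0.118},{"tz":-2,"roll":-0.118},{"tz":-2,"roll":-0.118},{"tz":-2,"roll":-0.118},{"tz":-2,"roll":-0.118},{"tz":-2,"roll":-0.118},{"tz":-2,"roll":-0.118},{"tz":-2,"roll":-0.118}], grip=0, force=30)

```text
$.steps[0]: bad value
```

Call:
carry_out(steps=[{"tx":0,"ty":0,"tz":-2,"roll":-0.118},{"tx":0,"ty":0,"tz":-2,"roll":-0.118},{"tx":0,"ty":0,"tz":-2,"roll":-0.118},{"tx":0,"ty":0,"tz":-2,"roll":-0.118},{"tx":0,"ty":0,"tz":-2,"roll":-0.118},{"tx":0,"ty":0,"tz":-2,"roll":-0.118},{"tx":0,"ty":0,"tz":-2,"roll":-0.118},{"tx":0,"ty":0,"tz":-2,"roll":-0.118},{"tx":0,"ty":0,"tz":-2,"roll":-0.118},{"tx":0,"ty":0,"tz":-2,"roll":-0.118},{"tx":0,"ty":0,"tz":-2,"roll":-0.118}], grip=0, force=30)

```text
t: 3.12
ee_pos: [233.0, -467.2, 431.8]
tool_rot: [0.615, 0.789, 0.002, -0.004]
ft_force: [0.0, -0.3, -0.5]
grip_width: -0.001
```

Call:
carry_out(steps=[{"tx":0,"ty":0,"tz":0,"roll":0.069},{"tx":2.5,"ty":3.2,"tz":0,"roll":0},{"tx":2.5,"ty":3.2,"tz":0,"roll":0},{"tx":2.5,"ty":3.2,"tz":0,"roll":0},{"tx":2.5,"ty":3.2,"tz":0,"roll":0},{"tx":2.5,"ty":3.2,"tz":0,"roll":0},{"tx":2.5,"ty":3.2,"tz":0,"roll":0},{"tx":2.5,"ty":3.2,"tz":0,"roll":0},{"tx":2.5,"ty":3.2,"tz":0,"roll":0},{"tx":2.5,"ty":3.2,"tz":0,"roll":0},{"tx":2.5,"ty":3.2,"tz":0,"roll":0},{"tx":2.5,"ty":3.2,"tz":0,"roll":0},{"tx":2.5,"ty":3.2,"tz":0,"roll":0},{"tx":2.5,"ty":3.2,"tz":0,"roll":0},{"tx":2.5,"ty":3.2,"tz":0,"roll":0},{"tx":2.5,"ty":3.2,"tz":0,"roll":0},{"tx":2.5,"ty":3.2,"tz":0,"roll":0}])

```text
t: 4.53
ee_pos: [661.9, 20.8, 434.8]
tool_rot: [0.642, 0.767, 0.002, 0.003]
ft_force: [1.2, -0.6, 1.1]
grip_width: 0.001
```

Run:
```python
from h import *
s=manip.get_state();print(s['t'],s['ee_pos'],s['tool_rot'],s['joint_pos'])
```

```text
4.5333 [661.85843175  20.78607657 434.76632338] [0.64210919 0.76660503 0.00176172 0.00306749] [-7.85534927e-02  7.09082181e-01  1.14999457e+00  2.00466742e+00
 -6.87813151e-04  1.31594740e+00]
```

Call:
carry_out(steps=[{"tx":0,"ty":0,"tz":-3,"roll":0},{"tx":0,"ty":0,"tz":-3,"roll":0},{"tx":0,"ty":0,"tz":-3,"roll":0},{"tx":0,"ty":0,"tz":-3,"roll":0},{"tx":0,"ty":0,"tz":-3,"roll":0}])

```text
t: 4.95
ee_pos: [707.2, 30.0, 481.8]
tool_rot: [0.637, 0.766, 0.048, 0.069]
ft_force: [-0.2, -0.1, 0.7]
grip_width: 0.002
```

```bash
cat > st.py <<'E'
from h import *
from scipy.spatial.transform import Rotation as R
s=manip.get_state();q=R.from_quat(s['tool_rot']).as_matrix()
C=np.array([[.984,.176,0],[-.176,.984,0],[0,0,1]])
print('t',round(s['t'],2),'uvz',(C@(np.array(s['ee_pos'])-[608,29,0])).round(1),'j',np.round(s['joint_pos'],3),'f',(C@np.array(s['ft_force'])).round(1))
print('tool axes in case frame (cols)\n',(C@q).round(3))
E
python3 st.py
```

```text
t 4.95 uvz [ 97.8 -16.5 481.8] j [-0.059  0.747  1.366  2.021 -0.004  1.327] f [-0.2 -0.   0.7]
tool axes in case frame (cols)
 [[-0.004  0.986  0.161]
 [ 0.999  0.011 -0.043]
 [-0.044  0.161 -0.986]]
```

Call:
carry_out(steps=[{"tx":0,"ty":0,"tz":-4,"roll":0},{"tx":0,"ty":0,"tz":-4,"roll":0},{"tx":0,"ty":0,"tz":-4,"roll":0},{"tx":0,"ty":0,"tz":-4,"roll":0},{"tx":0,"ty":0,"tz":-4,"roll":0},{"tx":0,"ty":0,"tz":-4,"roll":0},{"tx":0,"ty":0,"tz":-4,"roll":0},{"tx":0,"ty":0,"tz":-4,"roll":0}])

```text
t: 5.62
ee_pos: [622.4, 31.3, 680.7]
tool_rot: [0.625, 0.746, 0.134, 0.188]
ft_force: [1.2, -0.3, 0.3]
grip_width: -0.0
```

```bash
python3 st.py
```

```text
t 5.62 uvz [ 1.460e+01 -2.000e-01  6.807e+02] j [-0.063  0.45   1.366  2.021 -0.007  1.329] f [ 1.1 -0.5  0.3]
tool axes in case frame (cols)
 [[ 0.026  0.9    0.435]
 [ 0.993  0.026 -0.114]
 [-0.114  0.435 -0.893]]
```

Call:
carry_out(steps=[{"tx":0,"ty":0,"tz":-4,"roll":0},{"tx":0,"ty":0,"tz":-4,"roll":0},{"tx":0,"ty":0,"tz":-4,"roll":0},{"tx":0,"ty":0,"tz":-4,"roll":0},{"tx":0,"ty":0,"tz":-4,"roll":0},{"tx":0,"ty":0,"tz":-4,"roll":0},{"tx":0,"ty":0,"tz":-4,"roll":0},{"tx":0,"ty":0,"tz":-4,"roll":0}])

```text
t: 6.28
ee_pos: [480.9, 44.3, 845.7]
tool_rot: [0.599, 0.708, 0.215, 0.305]
ft_force: [1.5, -0.7, 1.3]
grip_width: 0.003
```

```bash
python3 st.py
```

```text
t 6.28 uvz [-122.3   37.4  845.7] j [-0.03   0.152  1.366  2.021 -0.04   1.358] f [ 1.4 -0.9  1.3]
tool axes in case frame (cols)
 [[ 0.078  0.739  0.668]
 [ 0.981  0.06  -0.182]
 [-0.175  0.67  -0.721]]
```

Run:
```python
import numpy as np
for n in('topW.npy','sceneW.npy'):
    P=np.load(n).reshape(-1,3);C=np.array([[.984,.176,0],[-.176,.984,0],[0,0,1]]);Q=(P-[608,29,0])@C.T
    for a in range(20,260,30):
        m=(Q[:,0]>a)&(Q[:,0]<a+30)&(abs(Q[:,1])<80);print(n,a,m.sum(),np.nanmax(Q[m,2]).round() if m.any() else None)
```

```text
topW.npy 20 1194 275.0
topW.npy 50 0 None
topW.npy 80 0 None
topW.npy 110 504 7.0
topW.npy 140 626 50.0
topW.npy 170 512 53.0
topW.npy 200 539 51.0
topW.npy 230 622 48.0
sceneW.npy 20 754 272.0
sceneW.npy 50 368 4.0
sceneW.npy 80 388 4.0
sceneW.npy 110 388 5.0
sceneW.npy 140 321 46.0
sceneW.npy 170 313 48.0
sceneW.npy 200 275 47.0
sceneW.npy 230 250 43.0
```

Call:
carry_out(steps=[{"tx":0.61,"ty":-1.31,"tz":3.75,"roll":0},{"tx":0.61,"ty":-1.31,"tz":3.75,"roll":0},{"tx":0.61,"ty":-1.31,"tz":3.75,"roll":0},{"tx":0.61,"ty":-1.31,"tz":3.75,"roll":0},{"tx":0.61,"ty":-1.31,"tz":3.75,"roll":0},{"tx":0.61,"ty":-1.31,"tz":3.75,"roll":0},{"tx":0.61,"ty":-1.31,"tz":3.75,"roll":0},{"tx":0.61,"ty":-1.31,"tz":3.75,"roll":0},{"tx":0.61,"ty":-1.31,"tz":3.75,"roll":0},{"tx":0.61,"ty":-1.31,"tz":3.75,"roll":0},{"tx":0.61,"ty":-1.31,"tz":3.75,"roll":0}])

```text
t: 7.2
ee_pos: [615.8, 49.1, 580.8]
tool_rot: [0.59, 0.689, 0.244, 0.344]
ft_force: [0.8, -0.0, -0.0]
grip_width: -0.002
```

```bash
python3 st.py
```

```text
t 7.2 uvz [ 11.2  18.4 580.8] j [ 1.000e-03 -2.390e-01 -1.600e-01  7.820e-01 -7.100e-02  1.384e+00] f [ 0.8 -0.2 -0. ]
tool axes in case frame (cols)
 [[ 0.105  0.668  0.737]
 [ 0.976  0.069 -0.202]
 [-0.186  0.741 -0.645]]
```

Call:
carry_out(steps=[{"tx":0.71,"ty":-1.92,"tz":3.36,"roll":0},{"tx":0.71,"ty":-1.92,"tz":3.36,"roll":0},{"tx":0.71,"ty":-1.92,"tz":3.36,"roll":0},{"tx":0.71,"ty":-1.92,"tz":3.36,"roll":0},{"tx":0.71,"ty":-1.92,"tz":3.36,"roll":0},{"tx":0.71,"ty":-1.92,"tz":3.36,"roll":0},{"tx":0.71,"ty":-1.92,"tz":3.36,"roll":0}])

```text
t: 7.78
ee_pos: [707.3, 50.8, 350.2]
tool_rot: [0.585, 0.676, 0.26, 0.365]
ft_force: [1.0, -0.0, 1.1]
grip_width: -0.003
```

```bash
python3 st.py
python3 - <<'E'
from h import *
c=read_camera('scene');cv2.imwrite('pics/s1.png',cv2.resize(c['color'][90:310,160:400,::-1],(720,660))[:600])
E
```

```text
t 7.78 uvz [101.6   4.  350.2] j [ 0.01  -0.027 -0.651  0.02  -0.084  1.394] f [ 1.  -0.2  1.1]
tool axes in case frame (cols)
 [[ 0.124  0.624  0.771]
 [ 0.973  0.073 -0.215]
 [-0.19   0.778 -0.599]]
```

View pics/s1.png

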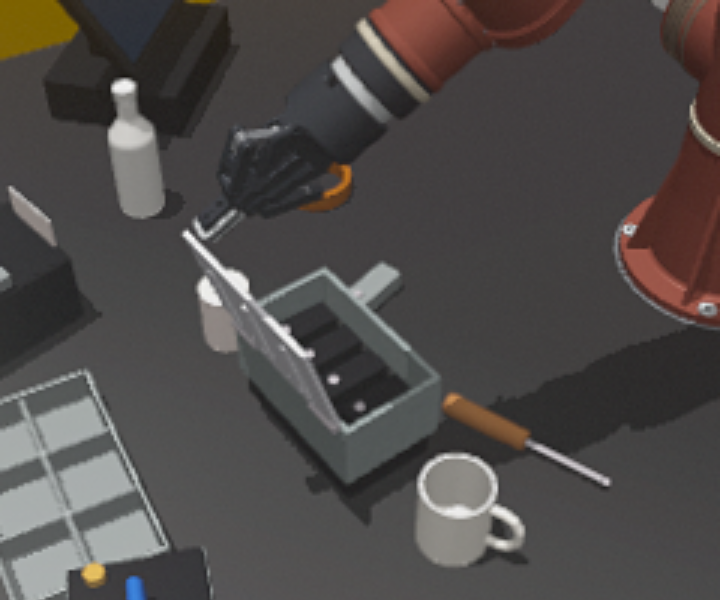

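The picture shows the gripper tilted about 53° above the lid top (fingertips near 205,230; lid top edge from 187,235 to 340,425). I'll lower it behind the lip.

Call:
carry_out(steps=[{"tx":0.52,"ty":-2.49,"tz":1.5,"roll":0},{"tx":0.52,"ty":-2.49,"tz":1.5,"roll":0},{"tx":0.52,"ty":-2.49,"tz":1.5,"roll":0},{"tx":0,"ty":0,"tz":0,"roll":0}])

```text
t: 8.17
ee_pos: [696.7, 45.8, 265.4]
tool_rot: [0.585, 0.673, 0.262, 0.37]
ft_force: [-1.9, 0.6, -2.1]
grip_width: -0.0
```

```bash
python3 st.py
```

```text
t 8.17 uvz [ 90.2   1.  265.4] j [ 0.002  0.065 -0.835 -0.267 -0.081  1.391] f [-1.8  0.9 -2.1]
tool axes in case frame (cols)
 [[ 0.13   0.616  0.777]
 [ 0.972  0.072 -0.22 ]
 [-0.191  0.785 -0.59 ]]
```

Call:
carry_out(steps=[{"tx":-0.09,"ty":-0.31,"tz":-0.51,"roll":0},{"tx":-0.09,"ty":-0.31,"tz":-0.51,"roll":0},{"tx":-0.09,"ty":-0.31,"tz":-0.51,"roll":0},{"tx":-0.09,"ty":-0.31,"tz":-0.51,"roll":0},{"tx":-0.09,"ty":-0.31,"tz":-0.51,"roll":0},{"tx":-0.09,"ty":-0.31,"tz":-0.51,"roll":0},{"tx":-0.09,"ty":-0.31,"tz":-0.51,"roll":0}])

```text
t: 8.75
ee_pos: [657.4, 36.7, 292.5]
tool_rot: [0.582, 0.668, 0.269, 0.379]
ft_force: [0.0, 0.5, -0.3]
grip_width: -0.002
```

```bash
cat >> st.py <<'E'
import sys
if len(sys.argv)>1:
    c=read_camera('top');Q=(cloud(c).reshape(-1,3)-[607.5,28.6,0])@C.T
    m=(Q[:,2]>135)&(Q[:,0]>-160)&(Q[:,0]<70)&(Q[:,1]>-98)&(Q[:,1]<95)&((abs(Q[:,1]-10)>60))
    Q=Q[m]; t=np.arctan2(Q[:,2]-125,-Q[:,0])
    print('theta med',np.median(t).round(3),'n',len(t), 'lip z',np.percentile(Q[:,2],98).round(),'u',np.median(Q[Q[:,2]>np.percentile(Q[:,2],90),0]).round(1))
E
python3 st.py 1
```

```text
t 8.75 uvz [ 50.   -1.1 292.5] j [-0.021 -0.058 -0.902 -0.239 -0.064  1.379] f [ 0.1  0.5 -0.3]
tool axes in case frame (cols)
 [[ 0.137  0.595  0.792]
 [ 0.971  0.075 -0.224]
 [-0.193  0.8   -0.568]]
theta med 1.845 n 1186 lip z 483.0 u -151.0
```

Call:
carry_out(steps=[{"tx":0,"ty":0.5,"tz":1,"roll":0},{"tx":0,"ty":0.5,"tz":1.5,"roll":0},{"tx":0,"ty":0,"tz":1.5,"roll":0},{"tx":0,"ty":0,"tz":1.5,"roll":0},{"tx":0,"ty":0,"tz":0,"roll":0}])

```text
t: 9.22
ee_pos: [711.5, 33.9, 270.2]
tool_rot: [0.581, 0.667, 0.27, 0.38]
ft_force: [0.1, -0.5, -0.2]
grip_width: -0.004
```

```bash
python3 st.py
python3 - <<'E'
from h import *
c=read_camera('scene');cv2.imwrite('pics/s2.png',cv2.resize(c['color'][120:250,200:330,::-1],(598,598),interpolation=cv2.INTER_CUBIC))
E
```

```text
t 9.22 uvz [102.8 -13.4 270.2] j [-0.025  0.086 -0.836 -0.321 -0.061  1.376] f [-0.  -0.5 -0.2]
tool axes in case frame (cols)
 [[ 0.137  0.592  0.794]
 [ 0.971  0.076 -0.225]
 [-0.193  0.802 -0.565]]
```

View pics/s2.png

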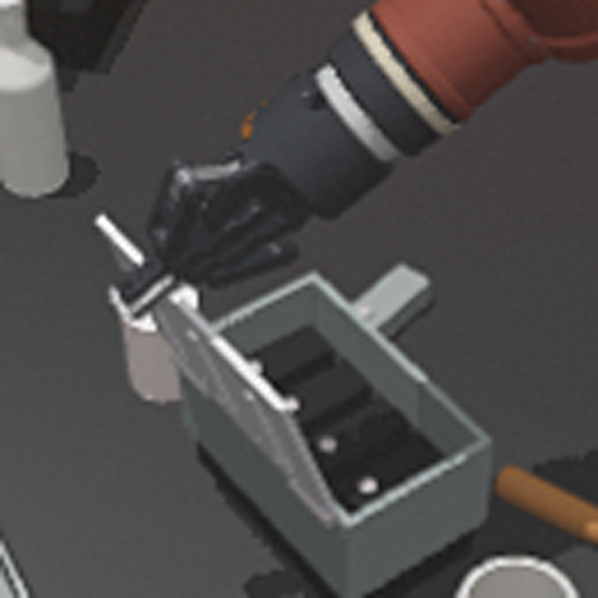

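Call:
carry_out(steps=[{"tx":0.5,"ty":-0.8,"tz":-1.4,"roll":0},{"tx":0.5,"ty":-0.8,"tz":-1.4,"roll":0},{"tx":0,"ty":0,"tz":0,"roll":0},{"tx":0,"ty":0,"tz":0,"roll":0}])

```text
t: 9.6
ee_pos: [677.6, 43.5, 270.6]
tool_rot: [0.581, 0.667, 0.27, 0.379]
ft_force: [-0.3, 0.4, -0.2]
grip_width: -0.0
```

```bash
python3 st.py
```

```text
t 9.6 uvz [ 71.    2.  270.6] j [-0.002  0.024 -0.899 -0.318 -0.079  1.389] f [-0.2  0.4 -0.2]
tool axes in case frame (cols)
 [[ 0.137  0.594  0.792]
 [ 0.971  0.075 -0.224]
 [-0.193  0.801 -0.567]]
```

Call:
carry_out(steps=[{"tx":0,"ty":-0.5,"tz":0,"roll":0},{"tx":0,"ty":-0.5,"tz":0,"roll":0},{"tx":0,"ty":-0.5,"tz":-0.2,"roll":0}])

```text
t: 9.85
ee_pos: [668.8, 40.8, 261.4]
tool_rot: [0.581, 0.667, 0.271, 0.381]
ft_force: [0.4, -0.3, -0.2]
grip_width: -0.003
```

```bash
python3 st.py 1
```

```text
t 9.85 uvz [ 61.9   0.9 261.4] j [-0.01   0.025 -0.937 -0.361 -0.073  1.385] f [ 0.3 -0.4 -0.2]
tool axes in case frame (cols)
 [[ 0.137  0.591  0.795]
 [ 0.971  0.076 -0.225]
 [-0.193  0.803 -0.564]]
theta med 1.845 n 1272 lip z 474.0 u -151.0
```

Call:
carry_out(steps=[{"tx":0,"ty":-0.5,"tz":-0.2,"roll":0},{"tx":0,"ty":-0.5,"tz":-0.2,"roll":0},{"tx":0,"ty":-0.5,"tz":-0.2,"roll":0}])

```text
t: 10.15
ee_pos: [653.5, 37.9, 250.7]
tool_rot: [0.581, 0.667, 0.27, 0.38]
ft_force: [-0.2, -0.4, 0.9]
grip_width: -0.003
```

```bash
python3 st.py 1
```

```text
t 10.15 uvz [ 46.4   0.8 250.7] j [-0.018  0.016 -0.983 -0.398 -0.067  1.381] f [-0.3 -0.4  0.9]
tool axes in case frame (cols)
 [[ 0.138  0.592  0.793]
 [ 0.971  0.075 -0.225]
 [-0.193  0.802 -0.565]]
theta med 1.846 n 1169 lip z 438.0 u -150.8
```

Run:
```python
from h import *
c=read_camera('top');W=cloud(c)
C=np.array([[.984,.176,0],[-.176,.984,0],[0,0,1]]);Q=(W.reshape(-1,3)-[608,29,0])@C.T
for lo,hi in((-95,-60),(70,95)):
  for z in(150,200,255):
    m=(Q[:,1]>lo)&(Q[:,1]<hi)&(abs(Q[:,2]-z)<6)&(Q[:,0]>-60)&(Q[:,0]<80);print(lo,z,m.sum(),np.median(Q[m,0]))
d=read_camera('scene')
cv2.imwrite('pics/s3.png',np.hstack([cv2.resize(d['color'][140:230,200:290,::-1],(400,400),interpolation=cv2.INTER_CUBIC),cv2.resize(c['color'][110:200,215:305,::-1],(400,400),interpolation=cv2.INTER_CUBIC)]))
```

```text
-95 150 28 6.47504883321639
-95 200 36 21.01747777986579
-95 255 44 37.0421483409986
70 150 18 6.782806426477308
70 200 23 20.96348110868807
70 255 28 37.11131689567594
```

View pics/s3.png

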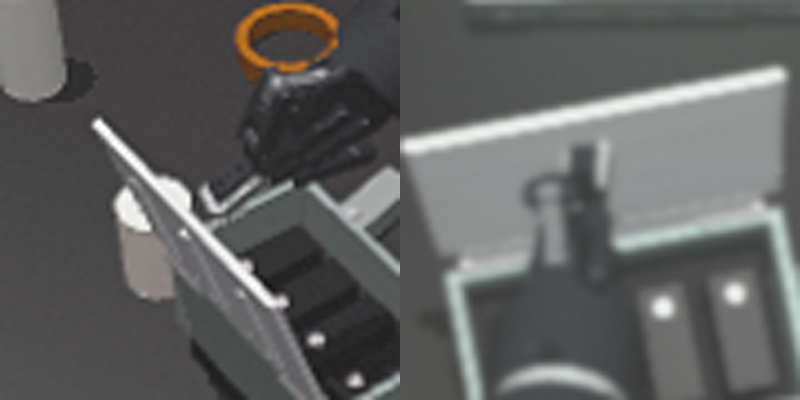

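Run:
```python
from h import *
C=np.array([[.984,.176,0],[-.176,.984,0],[0,0,1]])
s=manip.get_state();e=np.array(s['ee_pos'])
for n in('top','scene'):
    c=read_camera(n);W=cloud(c);Q=(W-[608,29,0])@C.T
    X=np.array(c['R'])@e+c['t'];K=np.array(c['intrinsics']);x=X[:2]/X[2];x=x*(1+c['k1']*(x@x));u,v=K[0,0]*x[0]+K[0,2],K[1,1]*x[1]+K[1,2]
    cam=-np.array(c['R']).T@c['t']
    print(n,'tcp pix',u.round(1),v.round(1),'depth',X[2].round(),'cam',cam.round())
    if n=='top':
        for r in range(136,172,4): print(r,[tuple(Q[r,k].round().astype(int)) if np.isfinite(Q[r,k,0]) else None for k in(250,253,256,259,262)])
    else:
        for r in range(176,196,3): print(r,[tuple(Q[r,k].round().astype(int)) if np.isfinite(Q[r,k,0]) else None for k in(236,240,244,248,252,256,260)])
```

```text
top tcp pix 258.0 135.4 depth 990.0 cam [ 417.   26. 1225.]
136 [(np.int64(44), np.int64(20), np.int64(270)), (np.int64(42), np.int64(13), np.int64(272)), (np.int64(41), np.int64(6), np.int64(271)), (np.int64(40), np.int64(-1), np.int64(270)), (np.int64(40), np.int64(-8), np.int64(263))]
140 [(np.int64(37), np.int64(21), np.int64(260)), (np.int64(37), np.int64(14), np.int64(252)), (np.int64(36), np.int64(8), np.int64(254)), (np.int64(35), np.int64(1), np.int64(252)), (np.int64(35), np.int64(-6), np.int64(246))]
144 [(np.int64(32), np.int64(23), np.int64(242)), (np.int64(20), np.int64(17), np.int64(287)), (np.int64(21), np.int64(10), np.int64(280)), (np.int64(19), np.int64(3), np.int64(281)), (np.int64(21), np.int64(-4), np.int64(268))]
148 [(np.int64(27), np.int64(25), np.int64(221)), (np.int64(5), np.int64(19), np.int64(315)), (np.int64(-1), np.int64(13), np.int64(339)), (np.int64(9), np.int64(5), np.int64(286)), (np.int64(11), np.int64(-2), np.int64(272))]
152 [(np.int64(-12), np.int64(27), np.int64(366)), (np.int64(-14), np.int64(21), np.int64(369)), (np.int64(-10), np.int64(15), 
[... 2653 characters left out ...]
np.int64(-82), np.int64(-93), np.int64(107))]
191 [(np.int64(29), np.int64(-53), np.int64(195)), (np.int64(37), np.int64(-15), np.int64(231)), (np.int64(45), np.int64(20), np.int64(264)), (np.int64(-34), np.int64(-91), np.int64(124)), (np.int64(-49), np.int64(-91), np.int64(114)), (np.int64(-64), np.int64(-89), np.int64(107)), (np.int64(-80), np.int64(-91), np.int64(95))]
194 [(np.int64(-22), np.int64(-150), np.int64(68)), (np.int64(29), np.int64(-32), np.int64(200)), (np.int64(43), np.int64(15), np.int64(247)), (np.int64(44), np.int64(38), np.int64(267)), (np.int64(-51), np.int64(-95), np.int64(97)), (np.int64(-65), np.int64(-92), np.int64(90)), (np.int64(-72), np.int64(-80), np.int64(95))]
```

The pictures show the finger ended up on the robot side of the lid. The visible fingertip sits roughly 20 mm short of the reported TCP, so I'll hook deeper.

Call:
carry_out(steps=[{"tx":-0.43,"ty":1.4,"tz":-1.4,"roll":0},{"tx":-0.43,"ty":1.4,"tz":-1.4,"roll":0},{"tx":-0.43,"ty":1.4,"tz":-1.4,"roll":0},{"tx":0.29,"ty":1.26,"tz":1.7,"roll":0},{"tx":0.29,"ty":1.26,"tz":1.7,"roll":0},{"tx":0.29,"ty":1.26,"tz":1.7,"roll":0},{"tx":0.32,"ty":-1.5,"tz":0.87,"roll":0},{"tx":0.32,"ty":-1.5,"tz":0.87,"roll":0},{"tx":0.32,"ty":-1.5,"tz":0.87,"roll":0},{"tx":0,"ty":0,"tz":0,"roll":0},{"tx":0,"ty":0,"tz":0,"roll":0}])

```text
t: 11.32
ee_pos: [710.5, 47.9, 269.1]
tool_rot: [0.579, 0.664, 0.274, 0.385]
ft_force: [0.6, -0.3, 0.8]
grip_width: -0.003
```

```bash
python3 st.py
python3 - <<'E'
from h import *
c=read_camera('top');d=read_camera('scene')
cv2.imwrite('pics/s4.png',np.hstack([cv2.resize(d['color'][140:230,200:290,::-1],(400,400),interpolation=cv2.INTER_CUBIC),cv2.resize(c['color'][110:200,215:305,::-1],(400,400),interpolation=cv2.INTER_CUBIC)]))
E
```

```text
t 11.32 uvz [104.1   0.6 269.1] j [ 0.008  0.093 -0.851 -0.355 -0.087  1.395] f [ 0.5 -0.4  0.8]
tool axes in case frame (cols)
 [[ 0.14   0.581  0.802]
 [ 0.971  0.078 -0.226]
 [-0.193  0.81  -0.553]]
```

View pics/s4.png

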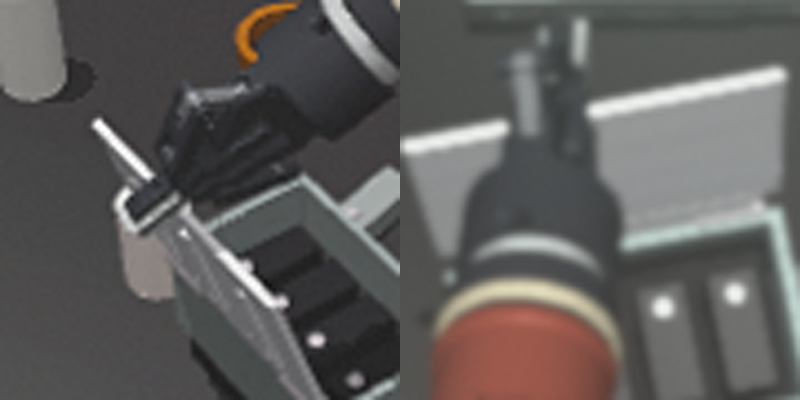

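Call:
carry_out(steps=[{"tx":0,"ty":-0.5,"tz":-0.2,"roll":0},{"tx":0,"ty":-0.5,"tz":-0.2,"roll":0},{"tx":0,"ty":-0.5,"tz":-0.2,"roll":0},{"tx":0,"ty":-0.5,"tz":-0.2,"roll":0}])

```text
t: 11.75
ee_pos: [693.6, 44.8, 262.8]
tool_rot: [0.578, 0.663, 0.277, 0.387]
ft_force: [-0.0, -0.4, -0.4]
grip_width: -0.006
```

```bash
python3 st.py 1
```

```text
t 11.75 uvz [ 87.    0.5 262.8] j [ 0.     0.075 -0.906 -0.401 -0.081  1.391] f [-0.1 -0.4 -0.4]
tool axes in case frame (cols)
 [[ 0.141  0.574  0.806]
 [ 0.97   0.079 -0.226]
 [-0.194  0.815 -0.547]]
theta med 1.84 n 1389 lip z 490.0 u -151.4
```

Call:
carry_out(steps=[{"tx":0,"ty":-0.6,"tz":0,"roll":0},{"tx":0,"ty":-0.6,"tz":0,"roll":0},{"tx":0,"ty":-0.6,"tz":0,"roll":0}])

```text
t: 12.05
ee_pos: [689.9, 43.8, 259.9]
tool_rot: [0.573, 0.659, 0.285, 0.394]
ft_force: [3.9, 5.7, 11.9]
grip_width: 0.002
```

```bash
python3 st.py 1
```

```text
t 12.05 uvz [8.320e+01 1.000e-01 2.599e+02] j [-0.007  0.082 -0.946 -0.471 -0.069  1.386] f [ 4.9  4.9 11.9]
tool axes in case frame (cols)
 [[ 0.141  0.554  0.82 ]
 [ 0.971  0.083 -0.223]
 [-0.192  0.828 -0.527]]
theta med 1.834 n 1337 lip z 475.0 u -151.5
```

Call:
carry_out(steps=[{"tx":0,"ty":0.2,"tz":1.0,"roll":0},{"tx":0,"ty":0.0,"tz":0.8,"roll":0},{"tx":0,"ty":-0.5,"tz":-0.2,"roll":0},{"tx":0,"ty":-0.5,"tz":-0.6,"roll":0},{"tx":0,"ty":-0.5,"tz":-0.6,"roll":0},{"tx":0,"ty":-0.5,"tz":-0.6,"roll":0}])

```text
t: 12.6
ee_pos: [687.0, 39.3, 257.9]
tool_rot: [0.57, 0.654, 0.292, 0.403]
ft_force: [4.2, -1.4, 7.0]
grip_width: -0.005
```

```bash
python3 st.py 1
```

```text
t 12.6 uvz [ 79.5  -3.8 257.9] j [-0.017  0.093 -0.986 -0.549 -0.062  1.381] f [ 3.9 -2.1  7. ]
tool axes in case frame (cols)
 [[ 0.147  0.533  0.833]
 [ 0.97   0.087 -0.227]
 [-0.194  0.842 -0.504]]
theta med 1.719 n 1051 lip z 459.0 u -152.7
```

Call:
carry_out(steps=[{"tx":0,"ty":-0.4,"tz":-0.7,"roll":0},{"tx":0,"ty":-0.4,"tz":-0.7,"roll":0},{"tx":0,"ty":-0.4,"tz":-0.7,"roll":0},{"tx":0,"ty":-0.4,"tz":-0.7,"roll":0}])

```text
t: 12.98
ee_pos: [653.6, 35.6, 261.6]
tool_rot: [0.57, 0.651, 0.293, 0.407]
ft_force: [2.8, -3.1, 3.2]
grip_width: -0.001
```

```bash
python3 st.py 1
```

```text
t 12.98 uvz [ 46.1  -1.6 261.6] j [-0.024  0.026 -1.058 -0.562 -0.062  1.379] f [ 2.2 -3.5  3.2]
tool axes in case frame (cols)
 [[ 0.154  0.527  0.835]
 [ 0.968  0.087 -0.234]
 [-0.196  0.845 -0.497]]
theta med 1.504 n 530 lip z 423.0 u -153.2
```

Call:
carry_out(steps=[{"tx":0,"ty":-0.4,"tz":-0.7,"roll":0},{"tx":0,"ty":-0.4,"tz":-0.7,"roll":0},{"tx":0,"ty":1.5,"tz":0,"roll":0},{"tx":0,"ty":2.5,"tz":0,"roll":0},{"tx":-0.6,"ty":0.5,"tz":-3.8,"roll":0},{"tx":-0.7,"ty":0,"tz":-3.8,"roll":0},{"tx":-0.7,"ty":0,"tz":-3.8,"roll":0},{"tx":-0.7,"ty":0,"tz":-3.8,"roll":0},{"tx":-0.7,"ty":0,"tz":-3.8,"roll":0}])

```text
t: 13.78
ee_pos: [478.2, 29.5, 378.6]
tool_rot: [0.576, 0.663, 0.281, 0.387]
ft_force: [1.6, -1.1, 1.2]
grip_width: -0.0
```

```bash
python3 st.py 1
```

```text
t 13.78 uvz [-127.7   23.4  378.6] j [-0.098 -0.638 -0.984  0.227  0.009  1.337] f [ 1.4 -1.4  1.2]
tool axes in case frame (cols)
 [[ 0.136  0.569  0.811]
 [ 0.972  0.08  -0.219]
 [-0.19   0.818 -0.543]]
theta med 1.383 n 193 lip z 275.0 u -31.7
```

Call:
carry_out(steps=[{"tx":0.42,"ty":-3.0,"tz":0.77,"roll":0},{"tx":0.42,"ty":-3.0,"tz":0.77,"roll":0},{"tx":0.42,"ty":-3.0,"tz":0.77,"roll":0},{"tx":0.42,"ty":-3.0,"tz":0.77,"roll":0},{"tx":0.5,"ty":-0.8,"tz":2.0,"roll":0},{"tx":0.5,"ty":-0.8,"tz":2.0,"roll":0},{"tx":0,"ty":0,"tz":0,"roll":0}])

```text
t: 14.42
ee_pos: [462.3, 29.9, 260.9]
tool_rot: [0.573, 0.663, 0.284, 0.389]
ft_force: [-0.9, 0.4, -0.7]
grip_width: 0.003
```

```bash
python3 st.py 1
```

```text
t 14.42 uvz [-143.2   26.5  260.9] j [-0.114 -0.531 -1.3   -0.202  0.027  1.326] f [-0.8  0.5 -0.7]
tool axes in case frame (cols)
 [[ 0.133  0.563  0.815]
 [ 0.972  0.084 -0.216]
 [-0.19   0.822 -0.537]]
theta med 1.339 n 293 lip z 273.0 u -39.1
```

Call:
carry_out(steps=[{"tx":0.67,"ty":-1.6,"tz":2.4,"roll":0},{"tx":0.67,"ty":-1.6,"tz":2.4,"roll":0},{"tx":0.67,"ty":-1.6,"tz":2.4,"roll":0},{"tx":0,"ty":0,"tz":0,"roll":0}])

```text
t: 14.8
ee_pos: [509.3, 43.8, 210.9]
tool_rot: [0.581, 0.672, 0.269, 0.372]
ft_force: [-5.2, -1.1, -4.3]
grip_width: 0.002
```

```bash
python3 st.py 1
```

```text
t 14.8 uvz [-94.5  32.  210.9] j [-0.02  -0.204 -1.3   -0.479 -0.054  1.378] f [-5.3 -0.2 -4.3]
tool axes in case frame (cols)
 [[ 0.125  0.602  0.788]
 [ 0.974  0.075 -0.212]
 [-0.187  0.795 -0.578]]
theta med 1.302 n 361 lip z 271.0 u -44.9
```

```bash
cat > kin.py <<'E'
import numpy as np
from scipy.optimize import least_squares
D=[(233.9,-470,206.1,.291,-.153,1.127),(661.9,20.8,434.8,.709,1.15,2.0047),(707.2,30,481.8,.747,1.366,2.021),(622.4,31.3,680.7,.45,1.366,2.021),(480.9,44.3,845.7,.152,1.366,2.021),(615.8,49.1,580.8,-.239,-.16,.782),(707.3,50.8,350.2,-.027,-.651,.02),(653.6,35.6,261.6,.026,-1.058,-.562),(462.3,29.9,260.9,-.531,-1.3,-.202),(509.3,43.8,210.9,-.204,-1.3,-.479)]
D=np.array(D)
def fk(p,j2,j3,j4):
    a,h,L1,L2,Lt,e=p; f=j2-j3;t=f+j4
    return a+L1*np.sin(j2)+L2*np.cos(f)+e*np.sin(f)+Lt*np.cos(t), h+L1*np.cos(j2)-L2*np.sin(f)+e*np.cos(f)-Lt*np.sin(t)
def res(p):
    r,z=fk(p,D[:,3],D[:,4],D[:,5]);return np.r_[r-np.hypot(D[:,0],D[:,1]),z-D[:,2]]
s=least_squares(res,[0,300,400,400,250,0]);P=s.x
if __name__=='__main__':
    print(P.round(1),res(P).round(1))
    # tilt options at given r,z
    for r,z in((500,180),(485,150),(480,120),(480,95),(460,95)):
        out=[]
        for el in np.radians(range(20,91,5)): # tool pitch below horizontal
            f=lambda q:np.array(fk(P,q[0],q[1],el-q[0]+q[1]))-[r,z]
            g=least_squares(f,[0.3,-1.0])
            if g.cost<1: 
                j2,j3=g.x;j4=el-j2+j3
                if -1.3<=j3<=1.37 and -.91<=j2<=1.74 and -1.96<=j4<=2.02: out.append((round(np.degrees(el)),round(j2,2),round(j3,2),round(j4,2)))
        print(r,z,out[:2],len(out))
E
python3 kin.py
```

```text
[  5.9 298.4 507.3 384.5 465.7  59.5] [-0.8 -0.3 -0.3 -0.4  0.5  1.9  2.3  0.6 -3.8  0.4  1.1  0.9  1.3 -0.4
 -1.1 -1.  -0.7 -0.3  0.1  0. ]
500 180 [(40, np.float64(-0.17), np.float64(-1.28), np.float64(-0.42)), (45, np.float64(-0.19), np.float64(-1.18), np.float64(-0.2))] 11
485 150 [(45, np.float64(-0.14), np.float64(-1.26), np.float64(-0.34)), (50, np.float64(-0.15), np.float64(-1.16), np.float64(-0.13))] 10
480 120 [(50, np.float64(-0.07), np.float64(-1.22), np.float64(-0.28)), (55, np.float64(-0.07), np.float64(-1.12), np.float64(-0.09))] 9
480 95 [(50, np.float64(0.03), np.float64(-1.27), np.float64(-0.42)), (55, np.float64(-0.0), np.float64(-1.16), np.float64(-0.2))] 9
460 95 [(55, np.float64(-0.04), np.float64(-1.2), np.float64(-0.2)), (60, np.float64(-0.03), np.float64(-1.1), np.float64(-0.02))] 8
```

Call:
carry_out(steps=[{"tx":0.14,"ty":-1.1,"tz":0.2,"roll":0},{"tx":0.14,"ty":-1.1,"tz":0.2,"roll":0},{"tx":0.14,"ty":-1.1,"tz":0.2,"roll":0},{"tx":0.14,"ty":-1.1,"tz":0.2,"roll":0},{"tx":0.14,"ty":-1.1,"tz":0.2,"roll":0}])

```text
t: 15.27
ee_pos: [499.5, 47.7, 191.6]
tool_rot: [0.588, 0.678, 0.255, 0.359]
ft_force: [0.0, 0.0, 0.1]
grip_width: 0.001
```

```bash
python3 st.py 1
```

```text
t 15.27 uvz [-103.4   37.5  191.6] j [ 0.006 -0.18  -1.3   -0.459 -0.081  1.396] f [0.  0.  0.1]
tool axes in case frame (cols)
 [[ 0.124  0.636  0.761]
 [ 0.974  0.066 -0.213]
 [-0.186  0.769 -0.612]]
theta med 1.248 n 485 lip z 307.0 u -55.0
```

Call:
carry_out(steps=[{"tx":0.3,"ty":-2.2,"tz":1.0,"roll":0},{"tx":0.3,"ty":-2.2,"tz":1.0,"roll":0},{"tx":0.3,"ty":-2.2,"tz":1.0,"roll":0},{"tx":0.3,"ty":-2.2,"tz":1.0,"roll":0},{"tx":0.2,"ty":-2.2,"tz":0.8,"roll":0}])

```text
t: 15.73
ee_pos: [511.1, 57.1, 125.3]
tool_rot: [0.603, 0.687, 0.227, 0.336]
ft_force: [0.7, 0.5, 0.3]
grip_width: 0.0
```

```bash
python3 st.py 1
```

```text
t 15.73 uvz [-90.4  44.7 125.3] j [ 0.067  0.071 -1.299 -0.626 -0.143  1.445] f [0.8 0.4 0.3]
tool axes in case frame (cols)
 [[ 0.128  0.695  0.707]
 [ 0.973  0.047 -0.222]
 [-0.188  0.717 -0.671]]
theta med 1.18 n 667 lip z 263.0 u -61.6
```

Call:
carry_out(steps=[{"tx":-0.4,"ty":0.1,"tz":-1.3,"roll":0},{"tx":-0.4,"ty":0.1,"tz":-1.3,"roll":0},{"tx":-0.4,"ty":0.1,"tz":-1.3,"roll":0},{"tx":-0.4,"ty":0.1,"tz":-1.3,"roll":0}])

```text
t: 16.12
ee_pos: [472.3, 47.4, 161.0]
tool_rot: [0.604, 0.689, 0.223, 0.331]
ft_force: [0.1, -0.8, -0.8]
grip_width: 0.003
```

```bash
python3 st.py 1
```

```text
t 16.12 uvz [-130.3   42.   161. ] j [ 0.033 -0.179 -1.29  -0.355 -0.117  1.421] f [-0.  -0.8 -0.8]
tool axes in case frame (cols)
 [[ 0.124  0.705  0.698]
 [ 0.974  0.047 -0.22 ]
 [-0.188  0.708 -0.681]]
theta med 1.125 n 683 lip z 259.0 u -69.7
```

Call:
carry_out(steps=[{"tx":-0.4,"ty":1.0,"tz":0.64,"roll":0},{"tx":-0.4,"ty":1.0,"tz":0.64,"roll":0},{"tx":0,"ty":0,"tz":0,"roll":0},{"tx":0,"ty":0,"tz":0,"roll":0},{"tx":0,"ty":0,"tz":0,"roll":0},{"tx":0,"ty":0,"tz":0,"roll":0},{"tx":0,"ty":0,"tz":0,"roll":0}])

```text
t: 16.75
ee_pos: [498.5, 40.7, 171.0]
tool_rot: [0.604, 0.688, 0.224, 0.333]
ft_force: [-1.1, -0.3, -0.9]
grip_width: 0.0
```

```bash
python3 st.py 1
```

```text
t 16.75 uvz [-105.7   30.8  171. ] j [ 0.002 -0.151 -1.236 -0.337 -0.096  1.401] f [-1.2 -0.1 -0.9]
tool axes in case frame (cols)
 [[ 0.125  0.701  0.701]
 [ 0.974  0.047 -0.221]
 [-0.188  0.711 -0.678]]
theta med 1.003 n 880 lip z 250.0 u -85.4
```

Call:
carry_out(steps=[{"tx":0,"ty":0,"tz":0,"roll":0},{"tx":0,"ty":0,"tz":0,"roll":0},{"tx":0,"ty":0,"tz":0,"roll":0},{"tx":0,"ty":0,"tz":0,"roll":0},{"tx":0,"ty":0,"tz":0,"roll":0},{"tx":0,"ty":0,"tz":0,"roll":0},{"tx":0,"ty":0,"tz":0,"roll":0},{"tx":0,"ty":0,"tz":0,"roll":0},{"tx":0,"ty":0,"tz":0,"roll":0},{"tx":0,"ty":0,"tz":0,"roll":0},{"tx":0,"ty":0,"tz":0,"roll":0},{"tx":0,"ty":0,"tz":0,"roll":0},{"tx":0,"ty":0,"tz":0,"roll":0},{"tx":0,"ty":0,"tz":0,"roll":0}])

```text
t: 17.97
ee_pos: [497.5, 41.1, 170.0]
tool_rot: [0.604, 0.689, 0.224, 0.333]
ft_force: [0.6, 0.3, -0.3]
grip_width: -0.002
```

```bash
python3 st.py 1
```

```text
t 17.97 uvz [-106.6   31.3  170. ] j [ 0.003 -0.15  -1.238 -0.337 -0.096  1.401] f [ 0.6  0.2 -0.3]
tool axes in case frame (cols)
 [[ 0.124  0.702  0.7  ]
 [ 0.974  0.047 -0.22 ]
 [-0.188  0.71  -0.679]]
theta med 0.686 n 1255 lip z 216.0 u -117.7
```

Call:
carry_out(steps=[{"tx":0,"ty":0,"tz":0,"roll":0},{"tx":0,"ty":0,"tz":0,"roll":0},{"tx":0,"ty":0,"tz":0,"roll":0},{"tx":0,"ty":0,"tz":0,"roll":0},{"tx":0,"ty":0,"tz":0,"roll":0}])

```text
t: 18.43
ee_pos: [496.4, 41.0, 168.8]
tool_rot: [0.604, 0.689, 0.223, 0.332]
ft_force: [-0.5, -0.2, -1.2]
grip_width: 0.001
```

```bash
python3 st.py 1
```

```text
t 18.43 uvz [-107.7   31.5  168.8] j [ 0.003 -0.15  -1.239 -0.336 -0.096  1.401] f [-0.6 -0.1 -1.2]
tool axes in case frame (cols)
 [[ 0.124  0.704  0.699]
 [ 0.974  0.047 -0.22 ]
 [-0.188  0.708 -0.681]]
theta med 0.644 n 1300 lip z 210.0 u -121.1
```

Call:
carry_out(steps=[{"tx":0.02,"ty":-0.1,"tz":0.03,"roll":0},{"tx":0.02,"ty":-0.15,"tz":0.03,"roll":0},{"tx":0.02,"ty":-0.2,"tz":0.05,"roll":0},{"tx":0.02,"ty":-0.2,"tz":0.05,"roll":0},{"tx":0.02,"ty":-0.2,"tz":0.05,"roll":0},{"tx":0.02,"ty":-0.2,"tz":0.05,"roll":0},{"tx":0.02,"ty":-0.2,"tz":0.05,"roll":0},{"tx":0.02,"ty":-0.2,"tz":0.05,"roll":0},{"tx":0.02,"ty":-0.2,"tz":0.05,"roll":0}])

```text
t: 19.23
ee_pos: [487.6, 39.4, 153.1]
tool_rot: [0.604, 0.689, 0.223, 0.332]
ft_force: [0.1, 0.6, -0.1]
grip_width: -0.001
```

```bash
cat >> st.py <<'E'
    th=np.median(t); y=(C@q)[[0,2],1];z=(C@q)[[0,2],2]; L=np.array([-150*np.cos(th),125+150*np.sin(th)]); e=(C@(np.array(s['ee_pos'])-[608,29,0]))[[0,2]]
    print('a',(-(L-e)@z).round(1),'gap',((L-e)@y-14.5).round(1),'pitch',np.degrees(np.arcsin(-z[1])).round(1),'tip top corner',(e-22*z+14.5*y).round(1))
E
python3 st.py 1
```

```text
t 19.23 uvz [-116.6   31.5  153.1] j [-0.003 -0.115 -1.289 -0.423 -0.091  1.396] f [ 0.2  0.6 -0.1]
tool axes in case frame (cols)
 [[ 0.124  0.703  0.699]
 [ 0.974  0.047 -0.22 ]
 [-0.188  0.709 -0.68 ]]
theta med 0.524 n 1380 lip z 195.0 u -128.9
a 41.2 gap 9.5 pitch 42.8 tip top corner [-121.8  178.4]
```

```bash
sed -i 's/t=np.arctan2(Q\[:,2\]-125,-Q\[:,0\])/r=np.hypot(Q[:,2]-125,Q[:,0]);Q=Q[r>70];t=np.arctan2(Q[:,2]-125,-Q[:,0])-np.arcsin(6\/r[r>70])/' st.py; python3 st.py 1|tail -2; for i in 1 2 3 4;do python3 -c "
from h import *
print(np.round(manip.get_state()['ft_force'],2)); read_camera('top')"; done
```

```text
theta med 0.446 n 848 lip z 196.0 u -130.8
a 38.0 gap -1.1 pitch 42.9 tip top corner [-122.3  177.8]
[ 0.47 -0.21 -2.11]
[-0.3  -1.24 -0.69]
[-1.56  0.29 -1.6 ]
[-1.43 -0.3  -0.02]
```

Call:
carry_out(steps=[{"tx":0.03,"ty":-0.22,"tz":0.08,"roll":0},{"tx":0.03,"ty":-0.22,"tz":0.08,"roll":0},{"tx":0.03,"ty":-0.22,"tz":0.08,"roll":0},{"tx":0.03,"ty":-0.22,"tz":0.08,"roll":0},{"tx":0.03,"ty":-0.22,"tz":0.08,"roll":0},{"tx":0.03,"ty":-0.22,"tz":0.08,"roll":0},{"tx":0.03,"ty":-0.22,"tz":0.08,"roll":0}])

```text
t: 20.12
ee_pos: [486.2, 39.8, 143.5]
tool_rot: [0.606, 0.69, 0.22, 0.33]
ft_force: [-1.4, -0.3, -0.1]
grip_width: 0.001
```

```bash
python3 st.py 1
```

```text
t 20.12 uvz [-117.9   32.   143.5] j [ 0.002 -0.083 -1.3   -0.458 -0.097  1.401] f [-1.4 -0.1 -0.1]
tool axes in case frame (cols)
 [[ 0.125  0.709  0.693]
 [ 0.974  0.045 -0.221]
 [-0.189  0.703 -0.685]]
theta med 0.398 n 872 lip z 190.0 u -133.4
a 41.3 gap -1.0 pitch 43.3 tip top corner [-122.9  168.7]
```

Call:
carry_out(steps=[{"tx":0.02,"ty":-0.5,"tz":0,"roll":0},{"tx":0.02,"ty":-0.5,"tz":0,"roll":0},{"tx":0.02,"ty":-0.5,"tz":0,"roll":0},{"tx":0.02,"ty":-0.5,"tz":0,"roll":0},{"tx":0.02,"ty":-0.5,"tz":0,"roll":0},{"tx":0.02,"ty":-0.5,"tz":0,"roll":0}])

```text
t: 20.67
ee_pos: [476.7, 40.9, 135.5]
tool_rot: [0.61, 0.693, 0.212, 0.322]
ft_force: [-0.9, -0.7, -0.9]
grip_width: -0.001
```

```bash
python3 st.py 1
```

```text
t 20.67 uvz [-127.1   34.8  135.5] j [ 0.012 -0.086 -1.3   -0.429 -0.109  1.411] f [-1.  -0.5 -0.9]
tool axes in case frame (cols)
 [[ 0.124  0.726  0.675]
 [ 0.974  0.04  -0.222]
 [-0.188  0.686 -0.703]]
theta med 0.313 n 880 lip z 178.0 u -137.7
a 35.6 gap -1.4 pitch 44.7 tip top corner [-131.5  161. ]
```

Call:
carry_out(steps=[{"tx":0.04,"ty":-0.4,"tz":0.12,"roll":0},{"tx":0.04,"ty":-0.4,"tz":0.12,"roll":0},{"tx":0.04,"ty":-0.4,"tz":0.12,"roll":0},{"tx":0.04,"ty":-0.4,"tz":0.12,"roll":0},{"tx":0.04,"ty":-0.4,"tz":0.12,"roll":0}])

```text
t: 21.13
ee_pos: [473.9, 41.5, 125.6]
tool_rot: [0.613, 0.694, 0.204, 0.317]
ft_force: [-2.9, -1.9, -0.2]
grip_width: 0.002
```

```bash
python3 st.py 1
```

```text
t 21.13 uvz [-129.7   35.9  125.6] j [ 0.023 -0.059 -1.3   -0.437 -0.122  1.421] f [-3.2 -1.3 -0.2]
tool axes in case frame (cols)
 [[ 0.126  0.739  0.661]
 [ 0.973  0.035 -0.225]
 [-0.19   0.672 -0.715]]
theta med 0.25 n 889 lip z 168.0 u -140.1
a 36.4 gap -1.5 pitch 45.7 tip top corner [-133.5  151. ]
```

Call:
carry_out(steps=[{"tx":0.04,"ty":-0.38,"tz":0.1,"roll":0},{"tx":0.04,"ty":-0.38,"tz":0.1,"roll":0},{"tx":0.04,"ty":-0.38,"tz":0.1,"roll":0},{"tx":0.04,"ty":-0.38,"tz":0.1,"roll":0},{"tx":0.04,"ty":-0.38,"tz":0.1,"roll":0},{"tx":0.04,"ty":-0.38,"tz":0.1,"roll":0}])

```text
t: 21.68
ee_pos: [470.6, 43.9, 114.5]
tool_rot: [0.616, 0.696, 0.197, 0.311]
ft_force: [-0.9, -1.9, 0.4]
grip_width: -0.001
```

```bash
python3 st.py 1
```

```text
t 21.68 uvz [-132.5   38.9  114.5] j [ 0.038 -0.029 -1.3   -0.445 -0.135  1.435] f [-1.2 -1.7  0.4]
tool axes in case frame (cols)
 [[ 0.126  0.752  0.646]
 [ 0.973  0.031 -0.226]
 [-0.19   0.658 -0.729]]
theta med 0.18 n 896 lip z 160.0 u -140.6
a 36.9 gap -1.3 pitch 46.8 tip top corner [-135.8  140.1]
```

Call:
carry_out(steps=[{"tx":0.04,"ty":-0.38,"tz":0.1,"roll":0},{"tx":0.04,"ty":-0.38,"tz":0.1,"roll":0},{"tx":0.04,"ty":-0.38,"tz":0.1,"roll":0},{"tx":0.04,"ty":-0.38,"tz":0.1,"roll":0},{"tx":0.04,"ty":-0.38,"tz":0.1,"roll":0},{"tx":0.04,"ty":-0.38,"tz":0.1,"roll":0}])

```text
t: 22.23
ee_pos: [467.2, 46.9, 103.7]
tool_rot: [0.619, 0.698, 0.19, 0.305]
ft_force: [-0.9, -1.0, -0.7]
grip_width: 0.002
```

```bash
python3 st.py 1
python3 - <<'E'
from h import *
c=read_camera('top');d=read_camera('scene')
cv2.imwrite('pics/s5.png',np.hstack([cv2.resize(d['color'][150:270,200:320,::-1],(400,400),interpolation=cv2.INTER_CUBIC),cv2.resize(c['color'][130:250,205:325,::-1],(400,400),interpolation=cv2.INTER_CUBIC)]))
E
```

```text
t 22.23 uvz [-135.4   42.4  103.7] j [ 0.055  0.002 -1.3   -0.455 -0.149  1.45 ] f [-1.1 -0.9 -0.7]
tool axes in case frame (cols)
 [[ 0.126  0.764  0.632]
 [ 0.973  0.027 -0.227]
 [-0.19   0.644 -0.741]]
theta med 0.102 n 889 lip z 148.0 u -138.7
a 35.8 gap -1.5 pitch 47.8 tip top corner [-138.2  129.3]
```

View pics/s5.png

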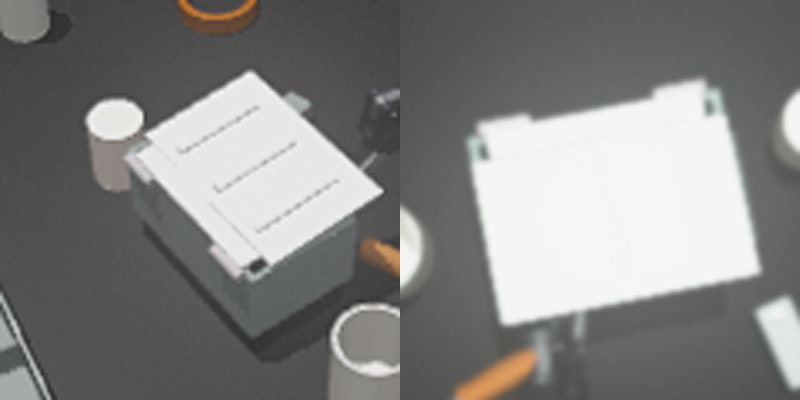

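Call:
carry_out(steps=[{"tx":0.03,"ty":-0.36,"tz":0.08,"roll":0},{"tx":0.03,"ty":-0.36,"tz":0.08,"roll":0},{"tx":0.03,"ty":-0.36,"tz":0.08,"roll":0},{"tx":0.03,"ty":-0.36,"tz":0.08,"roll":0},{"tx":0.03,"ty":-0.34,"tz":0.06,"roll":0},{"tx":0.03,"ty":-0.34,"tz":0.06,"roll":0}])

```text
t: 22.88
ee_pos: [463.2, 49.4, 95.0]
tool_rot: [0.622, 0.699, 0.184, 0.3]
ft_force: [-0.6, -1.0, -1.0]
grip_width: -0.0
```

```bash
python3 st.py 1
```

```text
t 22.88 uvz [-138.9   45.5   95. ] j [ 0.071  0.024 -1.3   -0.458 -0.162  1.464] f [-0.7 -0.9 -1. ]
tool axes in case frame (cols)
 [[ 0.127  0.775  0.619]
 [ 0.973  0.023 -0.228]
 [-0.191  0.632 -0.751]]
theta med 0.046 n 72 lip z 140.0 u -91.2
a 34.5 gap 0.3 pitch 48.7 tip top corner [-141.3  120.7]
```

Call:
carry_out(steps=[{"tx":0.03,"ty":-0.34,"tz":0.05,"roll":0},{"tx":0.03,"ty":-0.34,"tz":0.05,"roll":0},{"tx":0.03,"ty":-0.34,"tz":0.05,"roll":0},{"tx":0.03,"ty":-0.34,"tz":0.05,"roll":0},{"tx":0.03,"ty":-0.34,"tz":0.05,"roll":0},{"tx":0.03,"ty":-0.4,"tz":0,"roll":0}])

```text
t: 23.43
ee_pos: [458.2, 52.4, 88.0]
tool_rot: [0.624, 0.7, 0.179, 0.296]
ft_force: [-0.2, 0.6, 0.1]
grip_width: 0.001
```

```bash
sed -i "s/Q\[:,2\]>135)/Q[:,2]>122)/" st.py; python3 st.py 1
python3 - <<'E'
from h import *
C=np.array([[.984,.176,0],[-.176,.984,0],[0,0,1]])
Q=(cloud(read_camera('top')).reshape(-1,3)-[607.5,28.6,0])@C.T
m=(Q[:,2]>110)&(Q[:,2]<160)&(Q[:,0]>-145)&(Q[:,0]<-20)&(abs(Q[:,1])<90)
print(m.sum(),np.polyfit(-Q[m,0],Q[m,2],1))
E
```

```text
t 23.43 uvz [-143.3   49.4   88. ] j [ 0.089  0.039 -1.3   -0.456 -0.177  1.482] f [-0.1  0.7  0.1]
tool axes in case frame (cols)
 [[ 0.128  0.784  0.607]
 [ 0.973  0.019 -0.23 ]
 [-0.192  0.62  -0.761]]
theta med 0.004 n 862 lip z 136.0 u -101.5
a 32.7 gap 3.6 pitch 49.5 tip top corner [-145.3  113.7]
3321 [-1.55319550e-03  1.31907852e+02]
```

Call:
carry_out(steps=[{"tx":0.05,"ty":-0.6,"tz":0,"roll":0},{"tx":0.05,"ty":-0.7,"tz":0,"roll":0},{"tx":0,"ty":-0.8,"tz":-0.5,"roll":0},{"tx":0,"ty":-0.8,"tz":-1.0,"roll":0},{"tx":-0.3,"ty":-0.5,"tz":-1.5,"roll":0},{"tx":-0.3,"ty":-0.5,"tz":-2,"roll":0},{"tx":-0.5,"ty":0,"tz":-2.5,"roll":0},{"tx":-0.5,"ty":0,"tz":-2.5,"roll":0},{"tx":-0.5,"ty":0,"tz":-2.5,"roll":0},{"tx":0,"ty":0,"tz":0,"roll":0}])

```text
t: 24.37
ee_pos: [354.7, 48.8, 176.7]
tool_rot: [0.629, 0.703, 0.166, 0.288]
ft_force: [1.3, 0.9, 0.1]
grip_width: 0.003
```

```bash
python3 st.py 1
python3 - <<'E'
from h import *
C=np.array([[.984,.176,0],[-.176,.984,0],[0,0,1]])
c=read_camera('top');Q=(cloud(c).reshape(-1,3)-[607.5,28.6,0])@C.T
m=(Q[:,2]>110)&(Q[:,2]<160)&(Q[:,0]>-145)&(Q[:,0]<-20)&(abs(Q[:,1])<90)
print(m.sum(),np.polyfit(-Q[m,0],Q[m,2],1))
for t in ['mug','paper_roll','spare_module','screwdriver']:
    b=look_for('top',t)[:1];print(t,[np.round(x['box']).tolist() for x in b])
d=read_camera('scene');cv2.imwrite('pics/s6.png',cv2.resize(d['color'][90:310,160:400,::-1],(654,600)))
E
```

```text
t 24.37 uvz [-245.7   64.1  176.7] j [ 0.14  -0.534 -1.205  0.252 -0.213  1.527] f [1.5 0.6 0.1]
tool axes in case frame (cols)
 [[ 0.129  0.803  0.581]
 [ 0.972  0.013 -0.233]
 [-0.195  0.596 -0.779]]
theta med 0.006 n 871 lip z 137.0 u -96.8
a -95.3 gap 32.1 pitch 51.2 tip top corner [-246.9  202.5]
3317 [-1.08215163e-03  1.31798025e+02]
mug [[178.0, 190.0, 214.0, 222.0]]
paper_roll [[316.0, 158.0, 340.0, 183.0]]
spare_module [[309.0, 220.0, 332.0, 248.0]]
screwdriver [[205.0, 231.0, 254.0, 262.0]]
```

View pics/s6.png

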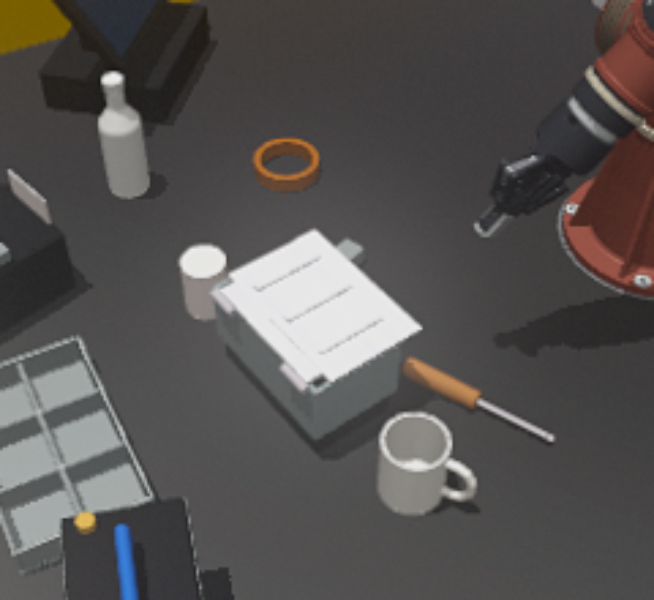

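The lid lies flat on the case (corners near 315,232 and 420,327), the fingers are clear of it (tip near 485,230), and the mug, roll, screwdriver, tape and bottle are where they were. I'm handing in.

```bash
python3 -c "
from plant import job
print(job.finish_job())"
```

```text
the job is handed in; nothing more can be done
None
```

The cover is shut, the fingers are clear of it, and the job was handed in at about 24.5 s of the 61 s allowed. It reports no verdict.

**What I did:** I let the arm run against its joint limits so the tool tilted. I hooked the closed fingers behind the lip, tipped the cover to about 1.4 rad and let go. The backs of the fingers caught it at about 0.6 rad and lowered it at roughly 0.1–0.15 rad/s until it was shut.

**Last checks:**
- **Cover:** the camera depth gives an angle of about 0 rad (fitted slope 0.001, top face at 132 mm against the 131 mm expected).
- **Robot:** the fingers are about 100 mm clear of the lip, and the wrist force is at noise level.
- **Loose things:** the mug, paper roll and spare module boxes moved at most 3 pixels. The screwdriver box differed by 8–9 pixels at its thin end, but the arm never came near it and it looks unmoved in the picture. I checked the tape and spray only by eye. The radio was not re-checked.

**What went wrong or disagreed:**
- The first tries at tipping slipped off the lip. The visible fingertips are about 20 mm short of the reported TCP, so I had to hook deeper.
- One of those pushes on the cover reached about 14 N, under the 25 N limit.
- The force while carrying the cover was close to sensor noise. I judged the catch from the cover slowing down and from the finger-to-lip gap.

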